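Set and lock the levelling screw of a field microscope

ROBOT

A 6-joint arm with a two-finger parallel gripper is mounted at the origin on the work surface. World frame = base frame: x ahead of the robot, y to its left, z up, the work surface at z = 0. Lengths are in mm, angles in rad, forces in N, time in s.
With the tool pointing down it reaches from about 325 to 875 mm from the base axis. Payload 4.4 kg.
Tool frame: the origin (TCP) lies on the centre line of the jaws, within the pads' length; the fingertips stand ahead of it and the grasp point (between the pads) lies 6 mm ahead of it (ctrl.tcp_to_tips is the z of the fingertips in the tool frame, in mm); z points along the fingers, y is the line along which they close (so a half turn about z gives the same grasp; the last joint's range is limited). The gripper opens to 85 mm and grips with 20 to 120 N. Pads are 22 mm wide; open, the fingers measure 114 mm over their backs; the gripper's body (76 mm by 85 mm) begins 54 mm behind the grasp point. The pads swing forward as they close: fully open they stand 13 mm farther back than shut.
Start: joints at [-1.456, 0.207, 1.542, -0, 1.393, -0.15], TCP at [150.474, -554.964, 256.282] pointing down, gripper open.
Joint ranges: [-2.73, 2.73], [-0.86, 2.22], [0.23, 2.46], [-1.11, 4.25], [0.08, 2.63], [-2.82, 2.82]. Speed limits (rad/s): [2.79, 2.79, 3.14, 3.14, 3.14, 3.14].

INTERFACE

Orientations are given as a 3x3 rotation matrix whose columns are the frame's x, y, z axes.
In Python, from plant import ctrl, sensors, optics gives the robot as it stands. Calls block until the motion is done:
- ctrl.move_ptp(position, orientation): joint-space move of the TCP to a pose.
- ctrl.move_l(position, rot=None, vel=150, threshold=None): straight line of the TCP; rot=None keeps the orientation; vel is the mean speed in mm/s. With threshold (N) it stops when the force on the tool has changed by that much, and returns True; else False.
- ctrl.set_joints(angles): joint-space move.
- ctrl.gripper_to(opening, force=None): finger opening in mm; force is the grip in N (None keeps the last); returns when the fingers have stopped.
- ctrl.hold(seconds).
- ctrl.solve_ik(position, orientation): joint angles nearest the present ones, or None.
- sensors.read_state(): the state.
- optics.grab_frame(name): name is "scene" or "top" or "wrist"; returns (picture, depth): 384x512x3 uint8, red, green, blue; 384x512 float32, mm along the optical axis (not along the pixel's ray), 0 where there is no reading.
- optics.camera_params(name): a dict with "mtx" (3x3 intrinsics, pixels), "R" (3x3) and "t" (3): a world point X has camera coordinates R X + t; the wrist camera has in their place "T_tool_cam" (4x4, takes a point from camera to tool coordinates, whose origin is the TCP and whose axes are the flange's). Camera axes: x right, y down, z forward; pixel columns grow to the right and rows downward; lengths in mm; the calibration is good to about 2 mm. A picture is of the moment at which its call begins: read the wrist's pose just before it. camera_params takes no time and is no camera call.
A pose or a line that the arm cannot do raises ctrl.MotionError and nothing moves.
- ctrl.finish_job(): hands the job in; it is judged then, once.
The state is a dict: "t": time; "q": joint angles; "qvel": joint speeds; "tau": joint torques, N m; "eef_pos": TCP position; "eef_rot": TCP orientation; "force": force on the tool from outside, world axes, zero at the start; "wrist_torque": the same for the moment, N m; "grip_width": finger opening in mm; "grasp_force": force on a finger pad.
Only numpy, scipy, OpenCV 4.12 (cv2) and the standard library are available. Lean on these libraries where they do the work, as an engineer would, in place of code of your own. Each camera call takes 0.05 s, during which the arm holds its last target. There are 200 camera calls.

TASK

At the free end of the microscope's base plate, turn the black bar handle of the levelling screw until it lies parallel to the plate's long edges. Then run the winged jam nut below it clockwise (seen from above) down onto its boss and tighten it to about half a newton metre, never over one, so that it stays tight with the handle still parallel. Let go at the end, and leave the bottle on the plate and the things around it where they stand.

Things in the scene. Friction and masses are not known exactly. Their poses are not given: they have to be found in the camera images.
- plate: grey base plate fixed to the table, 180 mm (its x) by 370 mm (its y, the long edges), 20 mm thick; top face 35 mm above the table, origin on the table under its centre. The microscope (400 mm high) stands on its +y half, from y = +20 mm on. The levelling screw is near the -y end, on the vertical axis x = -20, y = -130 mm
- boss_top (a point): centre of the flat top of the fixed aluminium boss, 52 mm wide, 50 mm above the table. Boss, sleeve, nut and screw share this vertical axis. A spring washer 2 mm thick lies on the boss; the nut seats on it. The rules read the tightness as the force between the nut's bearing (nut_c0) and the washer's (washer_c0): 14 mm off the axis, so 14 N for each 0.2 N m above the running torque
- nut: steel winged self-locking jam nut on a threaded sleeve over the boss. Origin on the axis at its underside, which starts 1 to 3 mm above the washer. Collar 38 mm wide, hub 31 mm wide, to 22 mm above the underside. Right-hand thread, lead 4 mm a turn: clockwise from above lowers it. It seats after some 2 to 4.5 rad, not known beforehand: feel for it. It does not turn the screw, nor the screw it
- wing (a point): middle of the nut's wing on its +x side, 27 mm from the axis, 18 mm above the nut's underside; same axes as the nut. Two flat wings along +x and -x, each 11 to 42 mm from the axis, 10 mm thick (y), 7 to 29 mm above the underside. It takes 0.25 N m to keep turning; once seated the torque climbs by some 1.2 N m per rad on top. It stays where it is left, also when tight
- screw_bar (a point): centre of the screw's bar handle, on the axis, 101 mm above the table: black bar 40 mm long (its x), 10 mm thick (its y), 18 mm high (92 to 110 mm above the table). It starts 0.45 to 1.57 rad out of line with the plate's y axis; either end may point either way. It turns with about 0.15 N m and does not rise; by the shorter way no stop is met until 0.35 rad past parallel
- oil: amber dropper bottle, 26 mm wide, 55 mm high, standing on the base plate between screw and microscope; origin under its centre
- reagent: white plastic bottle, 48 mm wide, 100 mm high, on the table; origin under its centre
- jar: glass specimen jar with steel lid, 60 mm wide, 65 mm high, on the table; origin under its centre
- slide_box: closed blue slide box, 100 x 160 x 34 mm, on the table; origin under its centre
- dish: shallow clear dish, 90 mm wide, 16 mm high, on the table; origin under its centre
- driver: screwdriver, 170 mm long, lying on the table; its x axis runs along it
- mug: white mug, 80 mm wide, 90 mm high, on the table; origin under its centre

How it is judged (in metres and radians):
On the way, in this order (a step that is already met when the one before it is completed fails the run):
1. the bar handle is turned parallel to the plate's long edges, within 0.14 rad (angle between the x axis of screw_bar and the y axis of plate, either way round below 0.14 rad), for 0.3 s.
2. then the jam nut is run down and tightened, pressing its washer with over 8 N (about 0.37 N m in all) (contact force between nut_c0 and washer_c0 above 8 N), for 0.3 s.
At the end, for the whole second after the job is handed in: The jam nut is at rest and presses its washer with over 8 N (about 0.37 N m in all), and the bar handle still lies within 0.14 rad of parallel to the plate's long edges (angle between the x axis of screw_bar and the y axis of plate, either way round below 0.14 rad and contact force between nut_c0 and washer_c0 above 8 N and angular speed of nut below 0.05 rad/s); the robot touches nothing.
It fails at once if the jam nut is overtightened: over 57 N on its washer (about 1.05 N m in all) (contact force between nut_c0 and washer_c0 above 57 N).
It fails at once if a bystander is moved by more than 20 mm (distance of any of oil, reagent, jar, slide_box, dish, driver, mug from where it was at the start of the episode above 0.02 m).
It also fails if it takes over 69 s, if anything falls off the work surface, if the arm or the gripper's body presses on something with over 40 N, if the wrist force passes 120 N, or if a joint passes its speed limit or range.

## Working session

There is one attempt and no reset: what is moved stays moved. The work goes in short steps, each a Python script; the robot and the scene stay as the last script left them, time stands still between calls to the robot, and variables do not carry over. Pictures are saved under pics/ and viewed, at most 10 in all, crops included, and the job is handed in when it is done.

```bash
mkdir -p pics; ls; python3 - <<'E'
from plant import ctrl,sensors,optics
import cv2,numpy as np
s=sensors.read_state();print(s['t'],s['eef_pos'],s['eef_rot'],ctrl.tcp_to_tips)
fr=[]
for n in("scene","top"):
    p,d=optics.grab_frame(n);np.savez(f"pics/{n}0.npz",p=p,d=d);cv2.imwrite(f"pics/{n}0.png",p[:,:,::-1])
    c=optics.camera_params(n);print(n,c['mtx'].tolist(),(-c['R'].T@c['t']).round(),c['R'].round(3).tolist())
print(optics.camera_params("wrist")["T_tool_cam"].round(3).tolist())
E
```

```text
pics
0.0 [ 150.39248737 -554.2557699   255.11342292] [[ 9.65136080e-01  2.61748488e-01 -2.75017835e-04]
 [ 2.61748425e-01 -9.65133461e-01  2.27265471e-03]
 [ 3.29435019e-04 -2.26540654e-03 -9.99997380e-01]] 25.0
scene [[434.28304871134134, 0.0, 266.65775488225063], [0.0, 434.28304871134134, 187.8529382432016], [0.0, 0.0, 1.0]] [1108. -133.  952.] [[-0.011, 1.0, 0.012], [0.839, 0.016, -0.544], [-0.545, 0.005, -0.839]]
top [[347.0637073127146, 0.0, 258.5892020070693], [0.0, 347.0637073127146, 195.28914478735211], [0.0, 0.0, 1.0]] [ 409. -143.  865.] [[0.013, -1.0, -0.005], [-0.985, -0.012, -0.172], [0.172, 0.007, -0.985]]
[[-0.001, -0.957, -0.29, 74.385], [1.0, -0.001, -0.0, 0.163], [0.0, -0.29, 0.957, -117.239], [0.0, 0.0, 0.0, 1.0]]
```

View pics/top0.png

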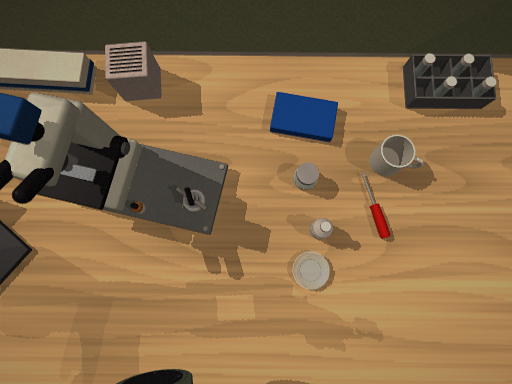

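View pics/scene0.png

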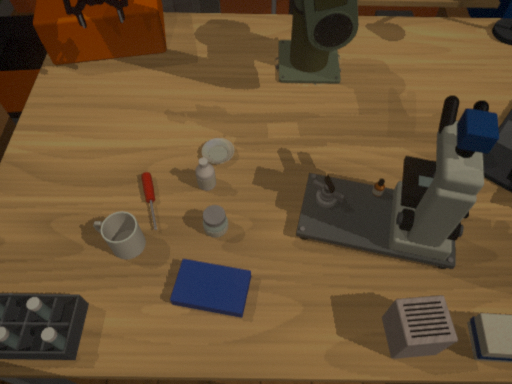

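The top view shows the plate's free end, with corners at about (228,163) and (208,234). The screw is at (190,197), the oil at (137,206), and the microscope is to the left. The scene view agrees, with the screw at (327,190). Next I'll take wrist views from two places above the screw.

```bash
cat >h.py <<'E'
from plant import ctrl,sensors,optics
import cv2,numpy as np
def cam(n,s=None):
    c=optics.camera_params(n);K=c['mtx']
    if n!='wrist': return K,c['R'].T,-c['R'].T@c['t']
    T=c['T_tool_cam'];R=np.array(s['eef_rot']);return K,R@T[:3,:3],R@T[:3,3]+s['eef_pos']
def ray(C,uv):
    K,R,o=C;d=R@np.linalg.solve(K,[uv[0],uv[1],1]);return o,d/np.linalg.norm(d)
def onz(C,uv,z):
    o,d=ray(C,uv);return o+d*(z-o[2])/d[2]
def tri(rays):
    A=0;b=0
    for o,d in rays:
        P=np.eye(3)-np.outer(d,d);A=A+P;b=b+P@o
    x=np.linalg.solve(A,b);return x,[np.linalg.norm((np.eye(3)-np.outer(d,d))@(x-o)) for o,d in rays]
def down(a):  # tool y axis (closing line) at world angle a, z down
    y=np.array([np.cos(a),np.sin(a),0]);z=np.array([0,0,-1.]);return np.column_stack([np.cross(y,z),y,z])
def snap(name):
    s=sensors.read_state();p,d=optics.grab_frame('wrist');C=cam('wrist',s)
    np.savez(f'pics/{name}.npz',p=p,d=d,K=C[0],R=C[1],o=C[2]);cv2.imwrite(f'pics/{name}.png',p[:,:,::-1]);return p,d,C
E
python3 - <<'E'
from h import *
C=cam('top')
for uv in[(227,163),(207,233),(130,140),(105,207)]:print(uv,onz(C,uv,35).round(1))
for uv in[(190,197)]:print(uv,onz(C,uv,101).round(1))
print(tri([ray(C,(187,191)),ray(cam('scene'),(328,183))]))
print(onz(C,(137,206),60))
E
```

```text
(227, 163) [634.  -57.9  35. ]
(207, 233) [461.2 -15.1  35. ]
(130, 140) [690.5 186.7  35. ]
(105, 207) [520.8 234.3  35. ]
(190, 197) [536.7  15.9 101. ]
(array([547.78820691,  16.79713282, 114.65321169]), [np.float64(3.394667044022519), np.float64(3.3946670440224653)])
[520.67030654 147.85952479  60.        ]
```

```bash
python3 - <<'E'
from h import *
a0=np.array([540,20,0.])
for i,(dx,dy,z) in enumerate([(0,0,260),(0,-80,260)]):
    for a in (-1.8,1.344):
        q=ctrl.solve_ik(a0+[dx,dy,z],down(a)); print(a,None if q is None else np.round(q,2))
    ctrl.move_ptp(a0+[dx,dy,z],down(-1.8)); ctrl.hold(.3)
    snap(f'w{i}')
print(sensors.read_state()['t'])
a=cv2.imread('pics/w0.png');b=cv2.imread('pics/w1.png')
cv2.imwrite('pics/w01.png',cv2.resize(np.hstack([a,b])[:, :],(800,300)))
E
```

```text
-1.8 [-0.12  0.13  1.62 -0.    1.39  1.68]
1.344 [-0.12  0.13  1.62 -0.    1.39 -1.47]
-1.8 [-0.27  0.14  1.62 -0.    1.39  1.53]
1.344 [-0.27  0.14  1.62 -0.    1.39 -1.61]
3.6833
```

View pics/w01.png

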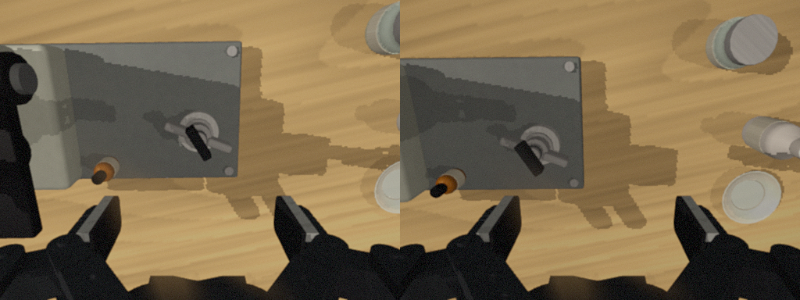

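The wrist views show the black bar at about (256,182) and (166,202) in full-size pixels. It is skewed to the plate, and the wings are at a shallow angle to the long edges. Next I'll segment the bar and plate, and look closer.

```bash
python3 - <<'E'
from h import *
crops=[]
R=[]
for n,(u,v) in (('w0',(256,182)),('w1',(166,202))):
    f=np.load(f'pics/{n}.npz');p=f['p'];C=(f['K'],f['R'],f['o'])
    cr=p[v-50:v+50,u-60:u+60]; crops.append(cv2.resize(cr,None,fx=3.3,fy=3.3,interpolation=cv2.INTER_CUBIC))
    m=(p.max(2)<45).astype(np.uint8); m[:v-40]=0;m[v+40:]=0;m[:,:u-45]=0;m[:,u+45:]=0
    m=cv2.morphologyEx(m,cv2.MORPH_OPEN,np.ones((3,3)))
    cs,_=cv2.findContours(m,0,1);c=max(cs,key=cv2.contourArea)
    print(n,cv2.contourArea(c),cv2.minAreaRect(c))
    d=f['d'];ys,xs=np.nonzero(m)
    X=(f['R']@(np.linalg.inv(f['K'])@np.vstack([xs,ys,np.ones(len(xs))])*d[ys,xs])).T+f['o']
    k=X[:,2]>100; T=X[k]
    print('depth z of dark',np.percentile(X[:,2],[5,50,95]).round(1),'top pts centre',T.mean(0).round(1),len(T))
    r=cv2.minAreaRect(T[:,:2].astype(np.float32));print('rect world',r)
    b=cv2.boxPoints(r)
    # whole-plate corner depths & wing points
    yy,xx=np.mgrid[v-70:v+70,u-90:u+90];yy=np.clip(yy,0,383);xx=np.clip(xx,0,511)
    W=(f['R']@(np.linalg.inv(f['K'])@np.vstack([xx.ravel(),yy.ravel(),np.ones(xx.size)])*d[yy.ravel(),xx.ravel()])).T+f['o']
    w=W[(W[:,2]>68)&(W[:,2]<90)&(np.hypot(W[:,0]-T[:,0].mean(),W[:,1]-T[:,1].mean())<50)]
    w=w[np.hypot(w[:,0]-T[:,0].mean(),w[:,1]-T[:,1].mean())>24]
    print('wing pts',len(w),w.mean(0).round(1) if len(w) else '',np.percentile(w[:,2],[10,50,90]).round(1), cv2.minAreaRect(w[:,:2].astype(np.float32)))
cv2.imwrite('pics/cr.png',np.hstack(crops)[:, :])
print(np.hstack(crops).shape)
E
```

```text
w0 561.0 ((253.8651885986328, 182.58428955078125), (48.97190475463867, 13.991972923278809), 57.9946174621582)
depth z of dark [101.6 109.4 110.7] top pts centre [541.8  18.4 110.7] 592
rect world ((567.2852172851562, 16.68886947631836), (21.715194702148438, 92.10468292236328), 86.15023803710938)
wing pts 496 [541.2  18.6  80.4] [74.3 81.9 83.1] ((540.0700073242188, 18.998701095581055), (83.16069793701172, 10.308272361755371), 56.181766510009766)
w1 655.5 ((166.08460998535156, 201.82308959960938), (47.01030731201172, 18.067394256591797), 52.12501525878906)
depth z of dark [ 97.  108.9 110.6] top pts centre [542.9  17.1 109.4] 610
rect world ((579.408935546875, -19.084884643554688), (37.27996826171875, 125.85269927978516), 46.79179763793945)
wing pts 532 [541.   17.1  79.8] [72.8 81.7 83.1] ((539.8521118164062, 18.513944625854492), (83.74125671386719, 10.655630111694336), 56.05487823486328)
(330, 792, 3)
```

View pics/cr.png

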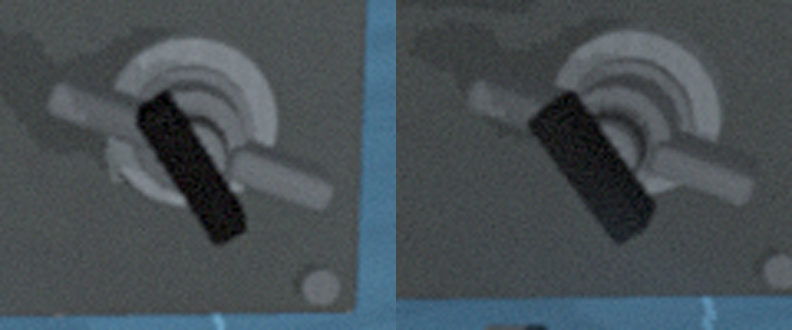

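The close-up shows the bar at about 58° in the image, centred on the axis, with the wings at about 20°. The wing tops are at z≈82.5. From depth, the wing rectangle is 83×10.4 mm, which matches the text, and it puts the axis at about (540, 18.8). Next I'll get precise bar and plate angles.

```bash
python3 - <<'E'
from h import *
for n,(u,v) in (('w0',(256,182)),('w1',(166,202))):
    f=np.load(f'pics/{n}.npz');p=f['p'];d=f['d'];C=(f['K'],f['R'],f['o'])
    yy,xx=np.mgrid[0:384,0:512]
    W=((f['R']@(np.linalg.inv(f['K'])@np.vstack([xx.ravel(),yy.ravel(),np.ones(xx.size)])*d.ravel())).T+f['o']).reshape(384,512,3)
    r=np.hypot(W[...,0]-540,W[...,1]-18.8)
    b=W[(abs(W[...,2]-110)<3)&(r<30)][:,:2].astype(np.float32)
    print(n,'bar',cv2.minAreaRect(b),len(b))
    w=np.linalg.eigh(np.cov(b.T))[1][:,1];print('bar ang',np.degrees(np.arctan2(w[1],w[0]))%180,b.mean(0))
    # rays: bar outline onto z=110
    m=((abs(W[...,2]-35)<4)|((W[...,2]>35)&(r<60))).astype(np.uint8)
    m=cv2.morphologyEx(m,cv2.MORPH_OPEN,np.ones((3,3)))
    ul=[(c,np.nonzero(m[:200,c])[0].min()) for c in range(110 if n=='w0' else 20,(270 if n=='w0' else 210),5)]
    ul=[q for q in ul]
    P=np.array([onz(C,q,35)[:2] for q in ul],np.float32)
    L=cv2.fitLine(P,cv2.DIST_HUBER,0,.01,.01).ravel();ang=np.degrees(np.arctan2(L[1],L[0]))%180
    nrm=np.array([-L[1],L[0]]);print('far edge ang',ang,'dist axis-edge',abs(nrm@(np.array([540,18.8])-L[2:])))
    er=[(np.nonzero(m[q,:340])[0].max(),q) for q in range(90,210,5)]
    P=np.array([onz(C,q,35)[:2] for q in er],np.float32)
    L=cv2.fitLine(P,cv2.DIST_HUBER,0,.01,.01).ravel();nrm=np.array([-L[1],L[0]])
    print('free edge ang',np.degrees(np.arctan2(L[1],L[0]))%180,'dist',abs(nrm@(np.array([540,18.8])-L[2:])))
    o=W[(W[...,2]>75)&(W[...,2]<95)&(r>55)&(r<150)&(W[...,0]<560)]
    if len(o):print('oil top',o.mean(0),np.percentile(o[:,2],95),len(o))
E
```

```text
w0 bar ((539.7787475585938, 18.655437469482422), (39.852394104003906, 10.11428451538086), 18.446975708007812) 557
bar ang 18.458201592189397 [540.3953    18.711645]
far edge ang 77.57755 dist axis-edge 108.95724422539614
free edge ang 167.4101 dist 54.051039764754975
oil top [521.31911906 145.44773337  86.60945395] 90.28612333591079 268
w1 bar ((539.8654174804688, 18.533096313476562), (39.80313491821289, 10.507978439331055), 18.561317443847656) 551
bar ang 18.7247329244542 [540.4811    18.214539]
far edge ang 77.38235 dist axis-edge 108.92440898106284
free edge ang 167.46313 dist 54.745815831157365
oil top [521.167851   144.7864342   85.99328904] 90.38242487816693 303
```

```bash
cat >>h.py <<'E'
AX=np.array([539.9,18.7]);PL=np.radians(77.47)
def bars(name):
    p,d,C=snap(name);yy,xx=np.mgrid[0:384,0:512]
    W=((C[1]@(np.linalg.inv(C[0])@np.vstack([xx.ravel(),yy.ravel(),np.ones(xx.size)])*d.ravel())).T+C[2])
    r=np.hypot(*(W[:,:2]-AX).T);o=[]
    for zlo,zhi,rl,rh in((107,113,0,30),(76,88,24,50)):
        b=W[(W[:,2]>zlo)&(W[:,2]<zhi)&(r<rh)&(r>rl)]
        if len(b)<30:print('few',len(b));continue
        w=np.linalg.eigh(np.cov(b[:,:2].T))[1][:,1]
        print(name,'ang',np.degrees(np.arctan2(w[1],w[0]))%180,'rect',cv2.minAreaRect(b[:,:2].astype(np.float32)),'z',np.percentile(b[:,2],[20,50,90]).round(1),len(b))
def tz(s,b=None):
    r=(np.array(s['eef_pos'])[:2]-AX)/1000;F=np.array(s['force']);M=np.array(s['wrist_torque'])
    if b is not None:F=F-b[0];M=M-b[1]
    return M[2]+r[0]*F[1]-r[1]*F[0]
E
python3 - <<'E'
from h import *
f=np.load('pics/w0.npz');t=np.load('pics/top0.npz');s=np.load('pics/scene0.npz')
e=np.array([np.cos(PL),np.sin(PL)])
for n,f,C in(('w0',f,(f['K'],f['R'],f['o'])),('top',t,cam('top')),('scene',s,cam('scene'))):
    d=f['d'];yy,xx=np.mgrid[0:384,0:512]
    W=((C[1]@(np.linalg.inv(C[0])@np.vstack([xx.ravel(),yy.ravel(),np.ones(xx.size)])*d.ravel())).T+C[2])[d.ravel()>50]
    W=W[(W[:,2]>130)&(W[:,2]<480)&(np.hypot(*(W[:,:2]-AX).T)<260)&(W[:,0]>450)]
    q=(W[:,:2]-AX)@e; print(n,len(q),np.percentile(q,[0,1,5,50]).round() if len(q) else '')
a=np.radians(18.5-90)
ctrl.gripper_to(40,60);print(ctrl.tcp_to_tips)
ctrl.move_ptp([*AX,170],down(a))
print('hit',ctrl.move_l([*AX,114],vel=60,threshold=8))
s=sensors.read_state();b=(np.array(s['force']),np.array(s['wrist_torque']));print(s['eef_pos'],b)
ctrl.gripper_to(0,60)
s=sensors.read_state();print(s['t'],s['grip_width'],s['grasp_force'],s['force']-b[0],tz(s,b),ctrl.tcp_to_tips)
E
```

```text
w0 40923 [-73. -66. -61.  31.]
top 10836 [153. 155. 165. 197.]
scene 7653 [154. 156. 166. 203.]
25.0
hit False
[540.33558324  18.69359089 114.42150571] (array([0.94459408, 1.36353813, 0.27618858]), array([-0.05692951,  0.00331751,  0.00798381]))
6.2 8.717303890364505 59.56520855426788 [-2.326647    0.40550656  3.97344901] 0.07405189741097161 25.0
```

```bash
python3 - <<'E'
from h import *
a0=np.radians(-71.5);a1=PL-np.pi/2
for a in np.linspace(a0,a1,9)[1:]:
    ctrl.move_l([*AX,114],down(a),vel=60)
    s=sensors.read_state();print(round(s['t'],2),np.degrees(a).round(1),round(tz(s),3),np.round(s['force'],1),round(s['grip_width'],1))
ctrl.hold(.3)
ctrl.gripper_to(40)
ctrl.move_l([*AX,180],vel=120)
ctrl.move_ptp([*AX,260],down(-1.8)); ctrl.hold(.2)
bars('w2');print(sensors.read_state()['t'])
E
```

```text
6.47 -64.1 0.167 [-1.7  3.1  5.3] 8.8
6.75 -56.8 0.205 [-1.3  3.4  4.9] 8.5
7.03 -49.4 0.17 [-2.7  2.7  6.1] 8.7
7.3 -42.0 0.149 [-2.8  4.1  5.7] 8.3
7.58 -34.6 0.129 [-2.4  3.8  6. ] 8.5
7.85 -27.3 0.116 [-3.1  4.5  6.4] 8.8
8.12 -19.9 0.159 [-2.8  4.   7.3] 8.8
8.4 -12.5 0.096 [-4.   4.8  8.3] 8.8
w2 ang 76.97440300220579 rect ((539.7943725585938, 18.78877830505371), (39.22567367553711, 10.071189880371094), 76.5474853515625) z [108.8 109.4 110.2] 573
w2 ang 56.11992576330964 rect ((539.89306640625, 18.815109252929688), (83.22407531738281, 10.203789710998535), 56.09006118774414) z [80.9 82.1 83.3] 434
11.4667
```

The bar is at 77.0° against the plate's 77.5°, so it is parallel, and the nut hasn't moved. Now for the nut.

```bash
cat >>h.py <<'E'
RG=38.;PH0=np.radians(56.1);LEAD=4/(2*np.pi)
def pose(th,z0): # th: clockwise turn since start
    p=PH0-th;return [AX[0]+RG*np.cos(p),AX[1]+RG*np.sin(p),z0-LEAD*th],down(p+np.pi/2)
def mean_tz(n=4):
    T=[];F=[]
    for _ in range(n):
        s=sensors.read_state();T.append(tz(s));F.append(s['force']);ctrl.hold(.02)
    return np.mean(T),np.mean(F,0),s
E
python3 - <<'E'
from h import *
p,R=pose(0,87)
q=ctrl.solve_ik(p,R);print(np.round(q,2))
for th in(1.5,3,4.5):
    pp=pose(th,87);print(np.round(ctrl.solve_ik(*pp),2))
ctrl.move_ptp([p[0],p[1],160],R)
print('hit',ctrl.move_l(p,vel=60,threshold=8))
t,F,s=mean_tz();print('free',t,F,s['wrist_torque'])
ctrl.gripper_to(0,60);t,F,s=mean_tz();print('grip',t,F,s['grip_width'],s['grasp_force'],s['t'])
for th in np.arange(.1,1.21,.1):
    ctrl.move_l(*pose(th,87),vel=20)
    t,F,s=mean_tz(3);print(round(s['t'],2),round(th,2),round(t,3),np.round(F,1),np.round(s['wrist_torque'],2),round(s['grip_width'],1))
E
```

```text
[-0.06  0.38  1.71 -0.    1.06 -2.61]
[-0.15  0.4   1.68 -0.    1.06 -1.2 ]
[-0.2   0.31  1.81 -0.    1.02  0.26]
[-0.11  0.28  1.85 -0.    1.01  1.84]
hit False
free -0.019870165240637554 [-0.24265353  0.154634    0.13467679] [-0.02741501 -0.00876685 -0.00144045]
grip 0.028856563189693218 [-2.11597275  1.74814658  3.47913184] 8.408944222873826 59.91034269332886 16.8917
17.28 0.1 0.102 [-3.3  3.   5.4] [ 0.32  0.61 -0.1 ] 8.3
17.68 0.2 0.132 [-3.7  2.9  6.1] [ 0.4   0.58 -0.07] 8.2
18.07 0.3 0.148 [-2.6  3.4  5. ] [ 0.39  0.56 -0.02] 8.6
18.46 0.4 0.12 [-2.8  3.   6. ] [ 0.39  0.57 -0.  ] 8.5
18.85 0.5 0.109 [-2.8  2.7  5.1] [ 0.34  0.55 -0.07] 8.9
19.24 0.6 0.078 [-2.5  2.6  5.7] [ 0.3   0.6  -0.03] 8.3
19.63 0.7 0.099 [-2.9  2.4  5.4] [ 0.31  0.62 -0.02] 8.7
20.02 0.8 0.121 [-2.5  2.4  5.2] [0.3  0.53 0.03] 8.4
20.42 0.9 0.114 [-2.7  2.4  4.8] [0.34 0.59 0.02] 8.5
20.81 1.0 0.098 [-2.7  1.7  5.2] [0.28 0.57 0.06] 8.2
21.2 1.1 0.129 [-2.9  2.1  5.2] [0.3  0.61 0.04] 8.3
21.59 1.2 0.082 [-2.7  1.5  4.9] [0.25 0.61 0.05] 8.6
```

```bash
python3 - <<'E'
from h import *
th=1.2;H=[]
while th<4.6:
    th+=.1
    ctrl.move_l(*pose(th,87),vel=25)
    i=tz(sensors.read_state());t,F,s=mean_tz(3);H.append(t)
    print(round(s['t'],2),round(th,2),round(i,3),round(t,3),np.round(F,1),round(s['grip_width'],1))
    if t>.22 or np.linalg.norm(F)>18:break
E
```

```text
21.94 1.3 0.155 0.062 [-2.3  1.3  5.2] 8.2
22.29 1.4 0.065 0.089 [-2.7  1.5  5.1] 8.6
22.64 1.5 0.042 0.074 [-3.   1.   4.9] 8.2
22.99 1.6 0.113 0.105 [-2.6  1.7  5.2] 8.6
23.34 1.7 0.07 0.066 [-2.5  0.9  4.8] 8.8
23.69 1.8 0.068 0.058 [-2.5  0.7  5.4] 7.9
24.04 1.9 0.089 0.051 [-3.1  0.5  4.9] 8.3
24.39 2.0 0.042 0.076 [-2.8  0.8  5.3] 8.7
24.74 2.1 0.076 0.113 [-2.4  0.6  5.5] 8.6
25.09 2.2 0.084 0.09 [-3.1  0.2  5.1] 8.4
25.44 2.3 0.093 0.045 [-3.1  0.3  5.8] 8.7
25.79 2.4 0.084 0.073 [-3.1  0.5  5.7] 8.3
26.14 2.5 0.055 0.073 [-3.2  0.1  5.1] 8.4
26.49 2.6 0.091 0.055 [-4.2 -0.3  6.2] 8.8
26.84 2.7 0.095 0.09 [-3.6 -0.1  5.9] 8.6
27.19 2.8 0.068 0.07 [-4.5 -0.1  5.9] 8.6
27.54 2.9 0.02 0.033 [-4.4 -0.4  6.4] 8.5
27.89 3.0 0.055 0.044 [-4.6 -0.8  6.8] 8.7
28.24 3.1 0.025 0.072 [-5.1 -0.4  7.3] 8.5
28.59 3.2 0.113 0.095 [-4.9 -0.8  7.2] 8.0
28.94 3.3 0.221 0.19 [-4.8 -1.1  7.1] 8.4
29.29 3.4 0.212 0.276 [-5.7 -1.6  7.4] 8.9
```

The nut seats at about 3.2 rad, and the torque then climbs at about 1 N m/rad. Next I'll tighten it a little further in small steps.

```bash
python3 - <<'E'
from h import *
for th in(3.44,3.48,3.51):
    ctrl.move_l(*pose(th,87),vel=15);ctrl.hold(.1)
    t,F,s=mean_tz(8);print(round(s['t'],2),th,round(t,3),np.round(F,1))
    if t>.42:break
ctrl.hold(.3)
w=np.array(s['eef_pos']);ctrl.gripper_to(30)
t,F,s=mean_tz(8);print('released',t,F,s['grip_width'])
p,R=pose(th,87)
ctrl.move_l([p[0],p[1],180],vel=100)
ctrl.move_ptp([*AX,260],down(-1.8)); ctrl.hold(.2)
bars('w3');print(sensors.read_state()['t'])
ph=np.degrees(PH0-th);print('expected wing ang',ph%180)
E
```

```text
29.77 3.44 0.383 [-5.2 -1.9  7.1]
30.26 3.48 0.414 [-4.7 -2.   7.4]
30.74 3.51 0.461 [-5.2 -2.8  7.8]
released 0.014801011925450582 [0.23534835 0.28347648 0.137914  ] 29.81994941522985
w3 ang 77.93022925590958 rect ((539.7991943359375, 18.638015747070312), (39.0888671875, 10.178560256958008), 77.86715698242188) z [108.8 109.4 110.5] 565
w3 ang 38.91782108765804 rect ((539.6312866210938, 18.437915802001953), (84.0306625366211, 10.421873092651367), 38.72289276123047) z [78.9 79.9 80.9] 408
33.7417
expected wing ang 34.99181390908106
```

View pics/w3.png

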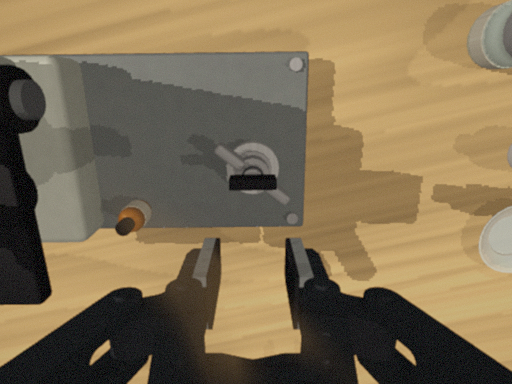

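The picture shows the bar at (253,183) parallel to the long edges, measured at 77.9° against 77.5°. The wings are free of the gripper at 38.9°, and the oil is still at (133,217). From the angle and torque readings, the nut is about 0.3–0.4 N m above its running torque, or 20–27 N on the washer, within limits. I'm handing in the job.

```bash
python3 -c "
from plant import ctrl
print(ctrl.finish_job())"
```

```text
the job is handed in; nothing more can be done
None
```

I handed the job in at about 34 s; no verdict came back. By my measurements the bar lies within 0.01 rad of parallel, and the jam nut is seated and tightened to an estimated 0.55–0.65 N m, inferred from turn angle and wrist torque. The gripper is clear of everything and the oil bottle stands where it was; I didn't re-measure the other bystanders, but the arm never worked near them.

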